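# Break down the dry-fitted step-down and put the fittings back in stock

## Robot

A 6-joint arm with a two-finger parallel gripper is mounted at the origin on the work surface. World frame = base frame: x ahead of the robot, y to its left, z up, the work surface at z = 0. Lengths are in m, angles in rad, forces in N, time in s.
With the tool pointing down it reaches from about 0.35 to 0.975 m from the base axis. Payload 4.9 kg.
Tool frame: the origin (TCP) lies on the centre line of the jaws, within the pads' length; the fingertips stand 8 mm ahead of it and the grasp point (between the pads) lies 11 mm behind it; z points along the fingers, y is the direction in which the jaws open and shut (so a half turn about z gives the same grasp; the last joint's range is limited). The gripper opens to 85 mm and grips with 20 to 120 N. Pads are 22 mm wide; open, the fingers measure 114 mm over their backs; the gripper's body (76 mm by 85 mm) begins 54 mm behind the grasp point. The pads swing forward as they close: fully open they stand 13 mm farther back than shut.
Start: joints at [-1.226, 0.053, 1.613, -0, 1.476, -0.119], TCP at [0.28, -0.559, 0.239] pointing down, gripper open.
Joint ranges: [-3.01, 3.01], [-1.01, 2.22], [0.06, 2.58], [-1.02, 4.17], [0.09, 2.62], [-3.14, 3.14]. Speed limits (rad/s): [2.57, 2.57, 3.14, 3.14, 3.14, 3.14].

## Interface

Orientations are given as a rotation vector (axis times angle).
In Python, from station import get_obs, get_image, calibration, finish_job gives the robot as it stands. The module is installed in compiled form; this text tells all that it offers.
- The arm moves only by the shell command python3 -m jog 'ROWS' [FORCE]. ROWS is JSON, a list of rows, each a list of 7 numbers: the shift along the tool's x, y, z in cm, then the turn, a rotation vector about the tool's x, y, z in rad, then the closure in counts, from 0 (fully open) to 255 (shut). In form: [[dx, dy, dz, ax, ay, az, jaw], ...]. A call has 1 to 8 rows; each row is the pose to reach, as a shift and turn from the pose measured when the call began, along the tool's axes at that moment; what a row does not reach only later rows make up. A row lasts 1/12 s, in which the tool goes at most 41.7 mm and 7.16 degrees, less where a joint would pass 70% of its speed; a pose out of reach is approached as far as the arm can. A call with a gripper value outside its range is refused whole. The fingers move at their own pace and stop on an object; FORCE is the grip in N (left out, the last holds). Time passes only in rows, so rows that repeat a pose let the fingers close. It gives the time, the measured TCP pose, the force and the opening at its end, in the units of the state.
- get_obs(): the state, without advancing time (a new reading comes with each control period).
- get_image(name): name is "scene" or "top" or "wrist"; returns the picture (480x640x3 uint8, red, green, blue); there is no depth.
- calibration(name): a dict with "vfov" (degrees; the focal length in pixels is half the picture's height over the tangent of half this angle, whatever the lens; pixels are square), "cx", "cy" (the principal point, pixels), "R" (3x3) and "t" (3): a world point X has camera coordinates R X + t. Camera axes: x right, y down, z forward; pixel columns grow to the right and rows downward; lengths in m; the calibration is good to about 2 mm. A picture is of the moment at which its call begins: read the wrist's pose just before it. calibration takes no time and is no camera call; for the wrist camera it gives the pose at the moment of the call.
- finish_job(): hands the job in, once; it reports no verdict.
The state is a dict: "t": time; "q": joint angles; "dq": joint speeds; "effort": joint torques, N m; "tool_pos": TCP position; "tool_rot": TCP orientation; "contact_force": force on the tool from outside, world axes, zero at the start; "wrist_torque": the same for the moment, N m; "opening": finger opening in m.
Only numpy, scipy, OpenCV 4.12 (cv2) and the standard library are available. Lean on these libraries where they do the work, as an engineer would, in place of code of your own. Each camera call takes 0.05 s, during which the arm holds its last target. There are 200 camera calls.

## Task

Take the dry-fitted stack of pipe fittings on the counter apart and put each of its four fittings back in the stock bin that already holds its kind, standing upright on its foot (the same way up as it stood in the stack) on the bin's floor in the empty front. Set them down, do not drop or toss them, and leave the cement can and the sprinkler standing where they are.

Things in the scene. Friction and masses are not known exactly. Their poses are not given: they have to be found in the camera images.
- coupling: Bottom, widest of the stack (mm): white PVC 2-inch coupling, plain tube of outside diameter 68 (three bands, 69), bore 60, 70 tall, a stop inside at 32 to 38; 85 g. Stands on end on the counter. Origin: centre of its foot, z up its axis.
- reducer_large: Second from the bottom (mm): white PVC spigot reducer; spigot 57 diameter up to 34, cone to 40, hub 52 diameter, bore 44, up to its top at 72; socket floor at 44; 80 g. Starts loosely (1.5 play all round) 32 deep in the coupling, foot 38 above the coupling's foot; lifts straight out. Origin: centre of its foot (spigot end), z up its axis.
- reducer_small: Third from the bottom (mm), as the large one but smaller: white PVC; spigot 41 diameter up to 26, cone to 31, hub 36 diameter, bore 29.5, up to its top at 62; socket floor at 35; 45 g. Starts loosely (1.5 play) 28 deep in the large reducer, foot 44 above that one's foot; lifts straight out. Origin: centre of its foot (spigot end), z up its axis.
- nipple: Top and narrowest of the stack (mm): white PVC pipe nipple, straight pipe 26.5 diameter, 100 long, threaded at both ends, 35 g. Starts upright, loosely (1.5 play) 27 deep in the small reducer, foot 35 above that one's foot; lifts straight out. Origin: centre of its lower end, z up its axis.
- bin_coupling: Fixed smoke-grey bin (mm) 187 long (x) x 124 wide (y), walls and floor 3, low front to the robot: walls 76 high from x = -10 to the back, sloping down to a 40 lip at x = -93. Origin: centre of underside; x to its back, z up. Its stock, at the back: one coupling (68 diameter, 70 tall; x = 48, y = 0). Its front is empty round x = -39, y = 0.
- bin_reducer_large: Fixed smoke-grey bin (mm) 187 long (x) x 124 wide (y), walls and floor 3, low front to the robot: walls 76 high from x = -10 to the back, sloping down to a 40 lip at x = -93. Origin: centre of underside; x to its back, z up. Its stock, at the back: one large reducer (57 wide, 72 tall; x = 50, y = 0). Its front is empty round x = -39, y = 0.
- bin_reducer_small: Fixed smoke-grey bin (mm) 187 long (x) x 124 wide (y), walls and floor 3, low front to the robot: walls 76 high from x = -10 to the back, sloping down to a 40 lip at x = -93. Origin: centre of underside; x to its back, z up. Its stock, at the back: a pair of small reducers (41 wide, 62 tall; x = 52 and 55, y = -27 and 25). Its front is empty round x = -35, y = 0.
- bin_nipple: Fixed smoke-grey bin (mm) 187 long (x) x 124 wide (y), walls and floor 3, low front to the robot: walls 76 high from x = -10 to the back, sloping down to a 40 lip at x = -93. Origin: centre of underside; x to its back, z up. Its stock, at the back: four nipples (26.5 wide, 100 tall; from x = 34 back). Its front is empty round x = -35, y = 0.
- cement_can: Bystander beside the stack: can of pipe cement, 63 diameter, black screw cap, 84 tall, 250 g, standing loose. Origin: centre of its underside. Not to be moved.
- sprinkler: Bystander beside the stack: black pop-up sprinkler body, 57 diameter ribbed cap on a 41 diameter barrel, 87 tall, 140 g, standing loose on its narrow end. Origin: centre of its underside. Not to be moved.
There are look-alikes about, which are no part of the job. What is shaped like the reducer_large but orange or yellow is not meant.

How it is judged:
By the outcome, as a careful person would: the job done as asked, in the order asked, and still so for the second after the job is handed in, with the robot touching nothing.
It also fails if it takes over 102 s, if anything falls off the work surface, if the arm or the gripper's body presses on something with over 40 N, if the wrist force passes 120 N, or if a joint passes its speed limit or range.

## Working session

There is one attempt and no reset: what is moved stays moved. The work goes in short steps, Python scripts to look and compute and a shell command to move; the robot and the scene stay as the last step left them, time stands still between calls to the robot, and variables do not carry over. Pictures are saved under pics/ and viewed, about 12 in all and at most 16, crops included, and the job is handed in when it is done.

```bash
mkdir -p pics
python3 - <<'E'
from station import *
import cv2
for n in("scene","top"):
    cv2.imwrite(f"pics/{n}0.png",get_image(n)[:,:,::-1]); c=calibration(n);print(n,c)
o=get_obs();print(o["t"],o["tool_pos"],o["tool_rot"],o["opening"])
E
```

```text
scene {'vfov': 57.1291311298652, 'cx': 319.52553985633205, 'cy': 237.42766946841869, 'R': array([[-0.25797309,  0.96614915,  0.0023866 ],
       [ 0.52825162,  0.14311676, -0.83693956],
       [-0.80895001, -0.21464716, -0.54729013]]), 't': array([ 0.12102204, -0.17552661,  1.30199153])}
top {'vfov': 50.514978655665885, 'cx': 316.2835600059263, 'cy': 247.13161242788578, 'R': array([[ 0.0190121 , -0.99973981, -0.01260348],
       [-0.98936887, -0.01699406, -0.14443146],
       [ 0.14417969,  0.01521543, -0.98943454]]), 't': array([-0.01274728,  0.50419858,  1.04092606])}
0.1 [ 0.27941008 -0.55844374  0.23817899] [-3.05567979e+00 -7.21583952e-01  2.93220999e-04] 0.08509648133327567
```

View pics/scene0.png

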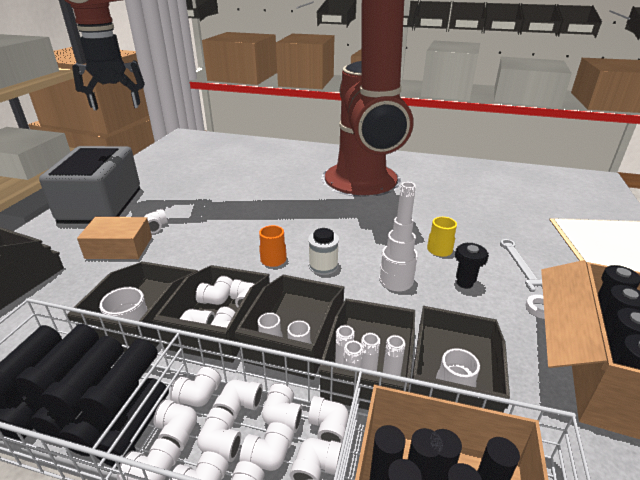

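View pics/top0.png

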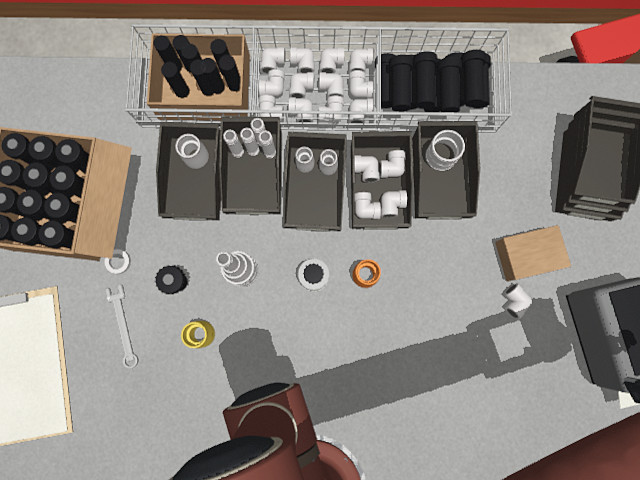

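The scene view shows the stack at about (398,280), the can at (323,255), the sprinkler at (468,265), and orange and yellow look-alikes. In the top view the bins from left to right are large reducer (190,170), nipple (250,165), small reducer (315,180), elbows (a decoy) and coupling (447,170). The stack foot is near (238,270).

Run:
```python
import cv2
im=cv2.imread("pics/top0.png")[105:305,145:485]
cv2.imwrite("pics/crop.png",cv2.resize(im,None,fx=2.35,fy=2.35,interpolation=cv2.INTER_CUBIC))
```

```text
(no output)
```

View pics/crop.png

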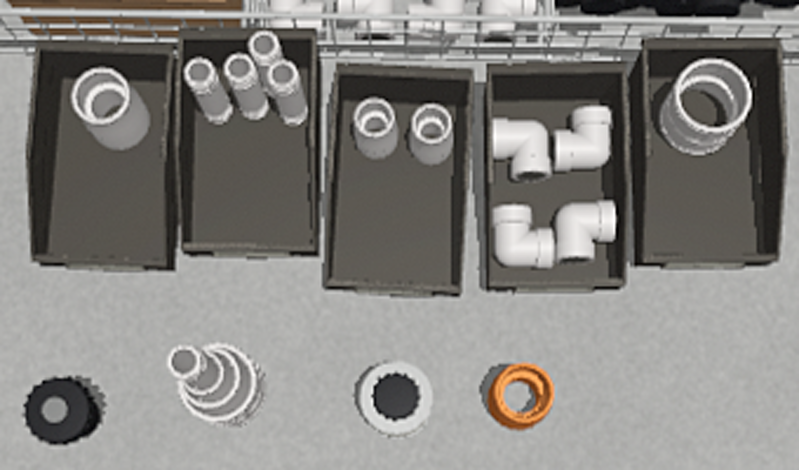

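```bash
cat > h.py <<'E'
import numpy as np
from station import *
from scipy.optimize import least_squares
def proj(c,X):
    f=240/np.tan(np.radians(c["vfov"]/2)); p=np.atleast_2d(X)@np.array(c["R"]).T+c["t"]
    return p[:,:2]/p[:,2:]*f+[c["cx"],c["cy"]]
def back(c,uv,z):
    f=240/np.tan(np.radians(c["vfov"]/2)); R=np.array(c["R"]);o=-R.T@c["t"]
    d=R.T@np.array([(uv[0]-c["cx"])/f,(uv[1]-c["cy"])/f,1]); return (o+d*(z-o[2])/d[2])[:2]
def mv(dx,dy,o=None):
    "world xy shift -> tool x,y cm"
    from scipy.spatial.transform import Rotation as Ro
    o=o or get_obs(); return Ro.from_rotvec(o["tool_rot"]).as_matrix().T@np.array([dx,dy,0])*100
E
python3 - <<'E'
from h import *
c=calibration("top")
m=np.array([[-.0935,.062,.04],[-.0935,-.062,.04],[.0935,.062,.076],[.0935,-.062,.076]])
for n,p,fx in [("RL",[(32,262),(174,270),(36,48),(176,44)],-.039),("N",[(181,250),(317,255),(178,33),(318,30)],-.035),("RS",[(323,288),(461,294),(337,66),(474,70)],-.035),("C",[(634,262),(779,265),(643,42),(784,42)],-.039)]:
    p=np.array(p)/2.35+[145,105]
    def W(s,m):
        ca,sa=np.cos(s[2]),np.sin(s[2]); return m@np.array([[ca,sa,0],[-sa,ca,0],[0,0,1]])+[s[0],s[1],0]
    r=least_squares(lambda s:(proj(c,W(s,m))-p).ravel(),[.8,0,0])
    print(n,r.x.round(4),r.fun.round(1),"place",W(r.x,np.array([[fx,0,0]]))[0].round(4))
print("nip top",back(c,np.array([185,361])/2.35+[145,105],.217))
s=calibration("scene");print(back(s,(407,186),.217), back(s,(398,281),0))
for n,q,z in[("RS top",(205,372),.144),("can",(396,396),.084),("spr",(60,410),.087),("yellow",None,0),("coup stock",(713,95),.073),("RL stock",(101,96),.075)]:
    if q: print(n,back(c,np.array(q)/2.35+[145,105],z))
print("yellow",back(c,(197,334),.07))
o=get_obs();print(mv(1,0,o),mv(0,1,o))
E
```

```text
RL [ 0.659   0.2691 -0.0056] [ 1.5 -0.7 -1.1 -2.9  0.5  0.5 -0.8  3.2] place [0.62   0.2693 0.    ]
N [0.6741 0.1389 0.0132] [-0.1 -1.  -0.1 -3.   0.7  1.4 -0.5  2.7] place [0.6391 0.1385 0.    ]
RS [ 0.6412  0.0022 -0.0389] [ 0.7 -2.6  0.2 -1.9 -0.7  1.7 -0.2  2.9] place [0.6063 0.0035 0.    ]
C [ 0.6704 -0.2775 -0.0022] [ 1.7 -1.7 -1.4 -1.9  0.3  1.4 -0.6  2.3] place [ 0.6314 -0.2774  0.    ]
nip top [0.45485457 0.15590432]
[0.46229178 0.15692595] [0.4563959  0.16205667]
RS top [0.45491208 0.15379527]
can [4.43794638e-01 2.01388747e-04]
spr [0.42641073 0.28678306]
coup stock [ 0.71959483 -0.27750031]
RL stock [0.70998695 0.27055978]
yellow [0.31915212 0.23195894]
[ 8.94361880e+01  4.47343777e+01 -6.11400900e-02] [ 44.73441257 -89.43601499   0.17763753]
```

```bash
python3 -m jog '[[3,-3.5,-2,0,0,0.12,0],[6,-7,-4,0,0,0.24,0],[9,-10,-6,0,0,0.36,0],[12,-13.5,-6.2,0,0,0.464,0],[14.5,-17,-6.2,0,0,0.464,0],[17,-20,-6.2,0,0,0.464,0],[19,-22.5,-6.2,0,0,0.464,0],[20,-23.5,-6.2,0,0,0.464,0]]' 30
```

```text
t: 0.77
tool_pos: [0.3532, -0.256, 0.3005]
tool_rot: [-3.139, -0.001, 0.0]
contact_force: [1.3, 0.4, 0.4]
opening: 0.0854
```

```bash
python3 -m jog '[[1,-4,0,0,0,0,0],[2,-8,0,0,0,0,0],[3,-12,0,0,0,0,0],[4,-16,0,0,0,0,0],[5,-20,0,0,0,0,0],[6,-24,0,0,0,0,0],[7,-28,0,0,0,0,0],[8,-31,0,0,0,0,0]]'
python3 -m jog '[[1,-4,0,0,0,0,0],[1.8,-7,0,0,0,0,0],[2.2,-9,0,0,0,0,0],[2.2,-10,0,0,0,0,0],[2.2,-10.2,0,0,0,0,0],[2.2,-10.2,0,0,0,0,0]]'
python3 - <<'E'
from h import *
import cv2
c=calibration("wrist");cv2.imwrite("pics/w1.png",get_image("wrist")[:,:,::-1]);np.save("w1.npy",c,allow_pickle=True)
print(c,get_obs()["tool_pos"]); print(proj(c,[[.455,.156,.217],[.455,.156,.07]]))
E
```

```text
t: 1.43
tool_pos: [0.4326, 0.0571, 0.3009]
tool_rot: [-3.139, -0.005, 0.0]
contact_force: [0.7, -0.2, 0.9]
opening: 0.0851
t: 1.93
tool_pos: [0.454, 0.159, 0.3009]
tool_rot: [-3.139, -0.006, 0.001]
contact_force: [0.3, -0.5, 0.5]
opening: 0.0856
{'vfov': 60.066151677937505, 'cx': 316.3092175545108, 'cy': 235.63872924245442, 'R': array([[ 0.00341048, -0.99999065, -0.00265703],
       [-0.94460359, -0.0040936 ,  0.32818791],
       [-0.32819572,  0.00139056, -0.94460872]]), 't': array([0.15828005, 0.36658446, 0.5876402 ])} [0.45404328 0.15837231 0.30102409]
[[322.0980997  248.73557942]
 [320.37502228 190.07268262]]
```

View pics/w1.png

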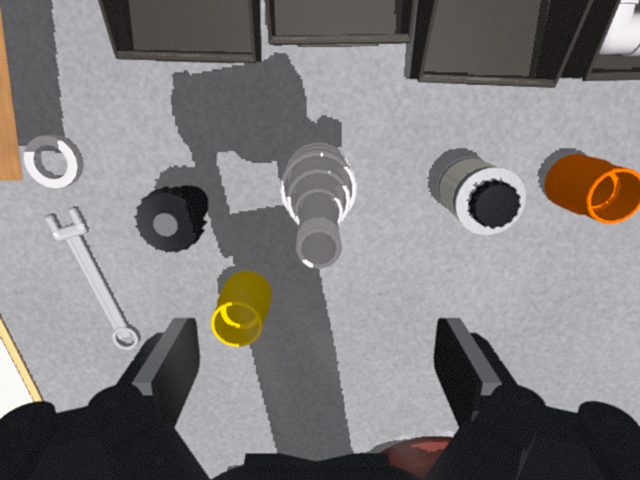

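The wrist view shows the nipple top at (319,245) and the coupling rim around (319,186). That puts the stack at about (0.457, 0.157).

```bash
python3 - <<'E'
from h import *
c=np.load("w1.npy",allow_pickle=True).item()
for n,a,b,e in[("RL",(115,57),(258,62),.0545),("N",(270,42),(410,40),.0585),("RS",(418,80),(558,86),.0585)]:
    A,B=back(c,a,.04),back(c,b,.04); print(n,A,B,(A+B)/2+[e,0])
E
python3 -m jog '[[0.3,0.1,3,0,0,0,0],[0.3,0.1,6,0,0,0,0],[0.3,0.1,9,0,0,0,0],[0.3,0.1,11,0,0,0,0],[0.3,0.1,11.3,0,0,0,0],[0.3,0.1,11.3,0,0,0,0],[0.3,0.1,11.3,0,0,0,0]]'
python3 -m jog '[[0,0,0,0,0,0,255],[0,0,0,0,0,0,255],[0,0,0,0,0,0,255],[0,0,0,0,0,0,255],[0,0,0,0,0,0,255],[0,0,0,0,0,0,255],[0,0,0,0,0,0,255],[0,0,0,0,0,0,255]]' 30
```

```text
RL [0.56651954 0.3368116 ] [0.56286989 0.21142106] [0.61919472 0.27411633]
N [0.57894265 0.20032282] [0.58090022 0.07906303] [0.63842144 0.13969293]
RS [0.54850471 0.06942707] [ 0.54389878 -0.0561241 ] [0.60470175 0.00665148]
t: 2.57
tool_pos: [0.4578, 0.1569, 0.1896]
tool_rot: [-3.139, -0.002, -0.003]
contact_force: [0.3, -0.2, 0.4]
opening: 0.0856
t: 3.23
tool_pos: [0.4581, 0.1571, 0.1902]
tool_rot: [-3.139, -0.002, -0.004]
contact_force: [-0.5, -0.1, 3.5]
opening: 0.0261
```

```bash
python3 -m jog '[[0,0,-1,0,0,0,255],[0,0,-2.5,0,0,0,255],[0,0,-4,0,0,0,255],[0.5,0,-5,0,0,0,255],[2.5,0.3,-5,0,0,0,255],[5,0.6,-5,0,0,0,255],[8,1,-5,0,0,0,255],[11,1.3,-5,0,0,0,255]]'
python3 -m jog '[[2.5,0.3,0,0,0,0,255],[5,0.4,0,0,0,0,255],[6.5,0.5,0,0,0,0,255],[7,0.5,0,0,0,0,255],[7.1,0.5,0,0,0,0,255],[7.1,0.5,0,0,0,0,255]]'
python3 - <<'E'
from h import *
import cv2
c=calibration("wrist");cv2.imwrite("pics/w2.png",get_image("wrist")[:,:,::-1])
print(get_obs()["tool_pos"])
E
```

```text
t: 3.9
tool_pos: [0.5693, 0.1438, 0.2406]
tool_rot: [-3.139, -0.002, -0.004]
contact_force: [0.6, 0.1, 0.3]
opening: 0.026
t: 4.4
tool_pos: [0.64, 0.139, 0.2404]
tool_rot: [-3.139, -0.002, -0.003]
contact_force: [0.8, -0.6, 0.1]
opening: 0.0257
[0.63968427 0.13907648 0.24064089]
```

View pics/w2.png

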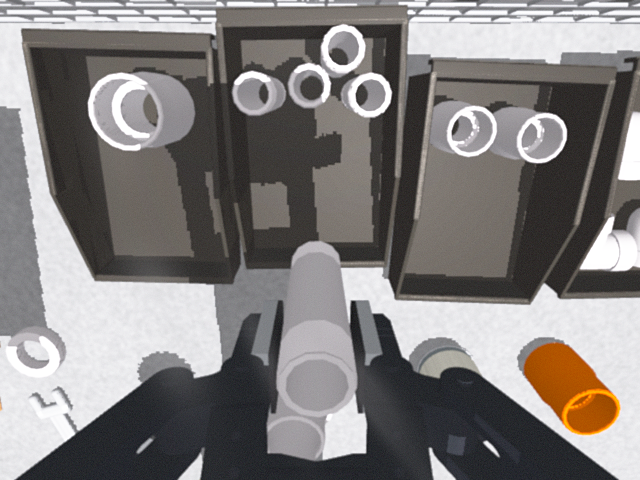

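The nipple is held upright (foot at (317,255), top at (316,385)) over the empty front of its bin.

```bash
python3 -m jog '[[0,0,2.5,0,0,0,255],[0,0,5.5,0,0,0,255],[0,0,8.5,0,0,0,255],[0,0,11.5,0,0,0,255],[0,0,14,0,0,0,255],[0,0,15.5,0,0,0,255],[0,0,15.9,0,0,0,255],[0,0,16,0,0,0,255]]'
python3 -m jog '[[0,0,0.1,0,0,0,255],[0,0,0.2,0,0,0,255],[0,0,0.3,0,0,0,255],[0,0,0.3,0,0,0,255]]'
```

```text
t: 5.12
tool_pos: [0.6391, 0.1396, 0.08]
tool_rot: [-3.139, -0.003, -0.001]
contact_force: [0.3, -0.3, -0.4]
opening: 0.0258
t: 5.45
tool_pos: [0.6399, 0.1397, 0.0784]
tool_rot: [-3.139, -0.003, -0.004]
contact_force: [0.0, 0.1, -0.0]
opening: 0.0258
```

```bash
python3 -m jog '[[0,0,0.1,0,0,0,255],[0,0,0.15,0,0,0,255],[0,0,0.15,0,0,0,255],[0,0,0.15,0,0,0,255]]'
```

```text
t: 5.78
tool_pos: [0.6399, 0.1397, 0.077]
tool_rot: [-3.139, -0.003, -0.004]
contact_force: [-0.0, 0.3, -0.7]
opening: 0.026
```

```bash
python3 -m jog '[[0,0,0.1,0,0,0,255],[0,0,0.15,0,0,0,255],[0,0,0.15,0,0,0,255],[0,0,0.15,0,0,0,255]]'
```

```text
t: 6.12
tool_pos: [0.6403, 0.1398, 0.0763]
tool_rot: [-3.139, -0.003, -0.005]
contact_force: [-1.4, 0.2, 5.6]
opening: 0.0257
```

```bash
python3 -m jog '[[0,0,0,0,0,0,60],[0,0,0,0,0,0,120],[0,0,0,0,0,0,120],[0,0,0,0,0,0,120],[0,0,0,0,0,0,120],[0,0,-1.5,0,0,0,120],[0,0,-4,0,0,0,120],[0,0,-8,0,0,0,120]]'
python3 -m jog '[[0,0,-3,0,0,0,80],[0,0,-6,0,0,0,0],[-1,0,-8,0,0,0,0],[-4,-0.5,-8,0,0,0,0],[-5,-0.7,-8,0,0,0,0],[-5,-0.7,-8,0,0,0,0]]'
python3 - <<'E'
from h import *
import cv2
c=calibration("wrist");cv2.imwrite("pics/w3.png",get_image("wrist")[:,:,::-1])
print(get_obs()["tool_pos"])
E
```

```text
t: 6.78
tool_pos: [0.6372, 0.1392, 0.153]
tool_rot: [-3.14, -0.003, 0.008]
contact_force: [0.3, 0.0, -0.6]
opening: 0.0452
t: 7.28
tool_pos: [0.5861, 0.1465, 0.2344]
tool_rot: [-3.14, -0.005, 0.007]
contact_force: [-0.5, 0.0, -0.7]
opening: 0.0855
[0.58689176 0.14618398 0.23353275]
```

View pics/w3.png

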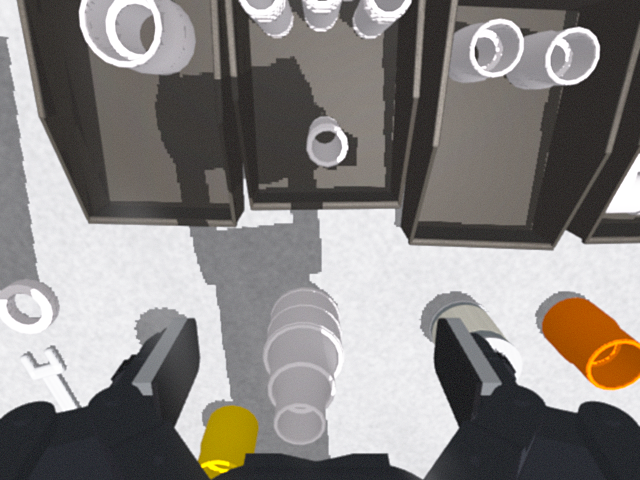

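The nipple stands upright in the front of its bin at (327,140). The rest of the stack is undisturbed.

```bash
python3 -m jog '[[-3.5,-0.3,0,0,0,0,0],[-7,-0.6,0,0,0,0,0],[-10,-0.9,0,0,0,0,0],[-12.4,-1.1,1,0,0,0,0],[-13,-1.1,3,0,0,0,0],[-13,-1.1,6,0,0,0,0],[-13,-1.1,8,0,0,0,0],[-13,-1.1,8.2,0,0,0,0]]'
python3 -m jog '[[0,0,0,0,0,0,0],[0,0,0,0,0,0,0]]'
```

```text
t: 8.0
tool_pos: [0.4536, 0.1563, 0.1468]
tool_rot: [3.141, 0.004, -0.022]
contact_force: [-0.7, 0.7, -0.2]
opening: 0.0853
t: 8.17
tool_pos: [0.4537, 0.1561, 0.1465]
tool_rot: [3.141, 0.003, -0.024]
contact_force: [-0.2, 0.8, 1.8]
opening: 0.0854
```

```bash
python3 -m jog '[[0.4,-0.05,0,0,0.015,0,0],[0.4,-0.05,0.8,0,0.015,0,0],[0.4,-0.05,1.6,0,0.015,0,0],[0.4,-0.05,2.3,0,0.015,0,0],[0.4,-0.05,2.45,0,0.015,0,0],[0.4,-0.05,2.45,0,0.015,0,0]]'
python3 -m jog '[[0,0,0,0,0,0,255],[0,0,0,0,0,0,255],[0,0,0,0,0,0,255],[0,0,0,0,0,0,255],[0,0,0,0,0,0,255],[0,0,0,0,0,0,255],[0,0,0,0,0,0,255],[0,0,0,0,0,0,255]]' 30
```

```text
t: 8.67
tool_pos: [0.4565, 0.1564, 0.1208]
tool_rot: [3.141, 0.004, -0.004]
contact_force: [-0.5, 0.1, -0.4]
opening: 0.0854
t: 9.33
tool_pos: [0.4569, 0.1565, 0.1212]
tool_rot: [3.141, 0.004, -0.003]
contact_force: [0.2, -0.3, 2.6]
opening: 0.0353
```

```bash
python3 -m jog '[[0,0,-1,0,0,0,255],[0,0,-2.5,0,0,0,255],[0,0,-4,0,0,0,255],[0,0,-5.5,0,0,0,255],[1.5,1.5,-6,0,0,0,255],[3.5,3.5,-6,0,0,0,255],[6,6,-6,0,0,0,255],[8.5,8.5,-6,0,0,0,255]]'
python3 -m jog '[[2.5,2.5,0,0,0,0,255],[4.5,4.5,0,0,0,0,255],[6,6.2,0,0,0,0,255],[6.4,6.6,0,0,0,0,255],[6.4,6.7,0,0,0,0,255],[6.4,6.7,0,0,0,0,255]]'
python3 - <<'E'
from h import *
import cv2
c=calibration("wrist");cv2.imwrite("pics/w4.png",get_image("wrist")[:,:,::-1])
o=get_obs();print(o["tool_pos"],o["tool_rot"])
E
```

```text
t: 10.0
tool_pos: [0.5429, 0.071, 0.182]
tool_rot: [3.141, 0.005, -0.001]
contact_force: [0.8, 0.3, -0.9]
opening: 0.0357
t: 10.5
tool_pos: [0.6066, 0.0046, 0.1818]
tool_rot: [3.142, 0.005, -0.003]
contact_force: [-0.3, 0.0, -0.6]
opening: 0.0359
[0.60635993 0.00502152 0.18180556] [ 3.14156432e+00  6.07779094e-03 -2.84729307e-03]
```

View pics/w4.png

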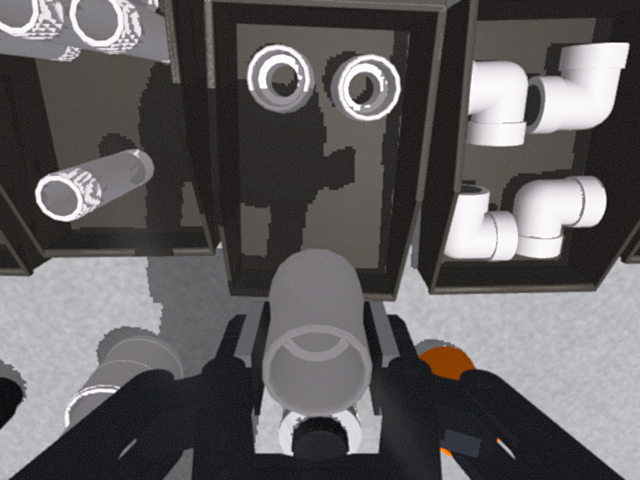

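The small reducer is held straight, centred between the bin walls (cols 230–395).

```bash
python3 -m jog '[[0,0,2.5,0,0,0,255],[0,0,5,0,0,0,255],[0,0,7.5,0,0,0,255],[0,0,10,0,0,0,255],[0,0,12,0,0,0,255],[0,0,13.3,0,0,0,255],[0,0,13.6,0,0,0,255],[0,0,13.6,0,0,0,255]]'
python3 -m jog '[[0,0,0.1,0,0,0,255],[0,0,0.2,0,0,0,255],[0,0,0.3,0,0,0,255],[0,0,0.3,0,0,0,255]]'
python3 -m jog '[[0,0,0.1,0,0,0,255],[0,0,0.15,0,0,0,255],[0,0,0.15,0,0,0,255],[0,0,0.15,0,0,0,255]]'
```

```text
t: 11.22
tool_pos: [0.6052, 0.0058, 0.0451]
tool_rot: [-3.141, -0.008, 0.006]
contact_force: [-0.2, 0.1, 0.4]
opening: 0.0356
t: 11.55
tool_pos: [0.6058, 0.0058, 0.0432]
tool_rot: [-3.141, -0.008, 0.003]
contact_force: [-0.4, 0.3, -0.2]
opening: 0.0356
t: 11.88
tool_pos: [0.6063, 0.0057, 0.0423]
tool_rot: [3.142, 0.008, -0.001]
contact_force: [-1.4, -1.1, 2.2]
opening: 0.0356
```

```bash
python3 -m jog '[[0,0,0,0,0,0,80],[0,0,0,0,0,0,105],[0,0,0,0,0,0,105],[0,0,0,0,0,0,105],[0,0,0,0,0,0,105],[0,0,-1.5,0,0,0,105],[0,0,-4,0,0,0,105],[0,0,-7,0,0,0,105]]'
python3 -m jog '[[0,0,-3,0,0,0,50],[0,0,-6,0,0,0,0],[-1,-1,-9,0,0,0,0],[-3,-3.5,-11,0,0,0,0],[-4,-5,-11,0,0,0,0],[-4,-5,-11,0,0,0,0]]'
python3 - <<'E'
from h import *
import cv2
c=calibration("wrist");cv2.imwrite("pics/w5.png",get_image("wrist")[:,:,::-1])
o=get_obs();print(o["tool_pos"],o["tool_rot"])
print(proj(c,[[.457,.157,.110],[.457,.157,.07]]))
E
```

```text
t: 12.55
tool_pos: [0.6044, 0.0059, 0.1104]
tool_rot: [-3.141, -0.008, 0.01]
contact_force: [0.4, 0.0, -0.5]
opening: 0.0502
t: 13.05
tool_pos: [0.5644, 0.0578, 0.2232]
tool_rot: [-3.14, -0.011, 0.004]
contact_force: [1.0, -1.0, -0.4]
opening: 0.0856
[0.56455733 0.05662391 0.22164277] [-3.14111169 -0.01065382  0.00696399]
[[176.92169794 374.43601731]
 [192.74429542 342.4117078 ]]
```

View pics/w5.png

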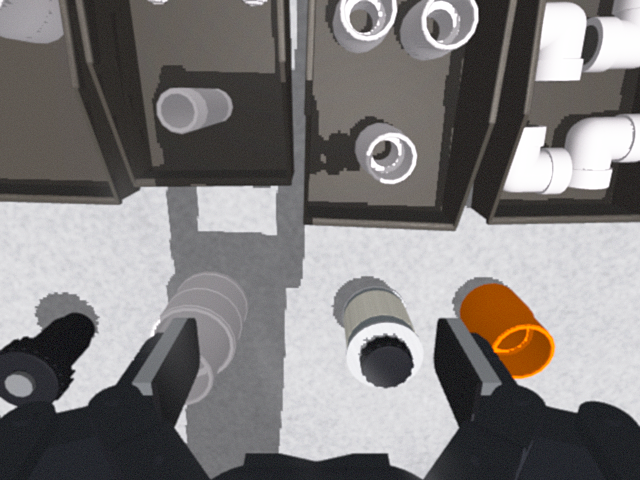

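The small reducer stands at (387,155). The coupling and large reducer are undisturbed at about (190,340).

```bash
python3 -m jog '[[-2.7,-2.5,0,0,0,0,0],[-5.4,-5,0,0,0,0,0],[-8,-7.5,0,0,0,0,0],[-10,-9.4,0,0,0,0,0],[-10.7,-10,0,0,0,0,0],[-10.7,-10,3,0,0,0,0],[-10.7,-10,6,0,0,0,0],[-10.7,-10,8,0,0,0,0]]'
python3 -m jog '[[0,0,0.5,0,0,0,0],[0,0,0.5,0,0,0,0]]'
```

```text
t: 13.77
tool_pos: [0.4558, 0.155, 0.1391]
tool_rot: [3.141, 0.011, -0.011]
contact_force: [-0.2, -0.1, -0.5]
opening: 0.0852
t: 13.93
tool_pos: [0.4544, 0.1539, 0.131]
tool_rot: [3.139, 0.009, -0.02]
contact_force: [0.5, -0.1, 0.4]
opening: 0.0857
```

```bash
python3 -m jog '[[0.35,-0.3,0,0,0.013,0,0],[0.35,-0.3,1,0,0.013,0,0],[0.35,-0.3,2.5,0,0.013,0,0],[0.35,-0.3,3.8,0,0.013,0,0],[0.35,-0.3,4.2,0,0.013,0,0],[0.35,-0.3,4.2,0,0.013,0,0],[0.35,-0.3,4.2,0,0.013,0,0]]'
python3 -m jog '[[0,0,0,0,0,0,255],[0,0,0,0,0,0,255],[0,0,0,0,0,0,255],[0,0,0,0,0,0,255],[0,0,0,0,0,0,255],[0,0,0,0,0,0,255],[0,0,0,0,0,0,255],[0,0,0,0,0,0,255]]' 30
```

```text
t: 14.52
tool_pos: [0.458, 0.1569, 0.0897]
tool_rot: [3.139, 0.009, 0.002]
contact_force: [0.0, 0.1, -0.3]
opening: 0.0853
t: 15.18
tool_pos: [0.4589, 0.1571, 0.091]
tool_rot: [3.14, 0.009, 0.005]
contact_force: [-1.3, 0.2, 6.6]
opening: 0.0516
```

```bash
python3 -m jog '[[0,0,-1,0,0,0,255],[0,0,-2.5,0,0,0,255],[0,0,-4.5,0,0,0,255],[0,0,-6.5,0,0,0,255],[0.5,-0.5,-8.5,0,0,0,255],[2.5,-2,-9,0,0,0,255],[5,-3.5,-9,0,0,0,255],[8,-5.5,-9,0,0,0,255]]'
python3 -m jog '[[2.5,-1.8,0,0,0,0,255],[5,-3.6,0,0,0,0,255],[7,-5,0,0,0,0,255],[7.9,-5.8,0,0,0,0,255],[8,-5.9,0,0,0,0,255],[8,-5.9,0,0,0,0,255]]'
python3 - <<'E'
from h import *
import cv2
c=calibration("wrist");cv2.imwrite("pics/w6.png",get_image("wrist")[:,:,::-1])
o=get_obs();print(o["tool_pos"],o["tool_rot"])
E
```

```text
t: 15.85
tool_pos: [0.539, 0.213, 0.1826]
tool_rot: [3.14, 0.008, 0.008]
contact_force: [0.1, 0.2, 0.1]
opening: 0.0517
t: 16.35
tool_pos: [0.6185, 0.2725, 0.1824]
tool_rot: [3.139, 0.009, 0.006]
contact_force: [0.3, -0.1, -1.2]
opening: 0.0514
[0.61807556 0.27217913 0.18249002] [3.13919218 0.00863602 0.00572498]
```

View pics/w6.png

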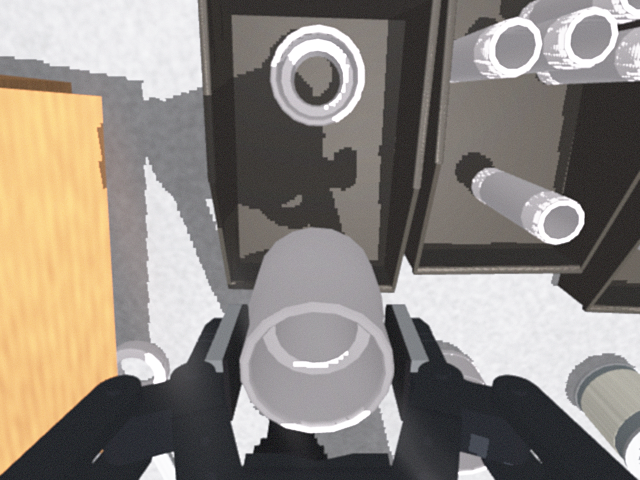

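The large reducer is held upright, centred on its bin (front cols 230–400), and the coupling stayed behind.

```bash
python3 -m jog '[[0,0,2.5,0,0,0,255],[0,0,5,0,0,0,255],[0,0,7.5,0,0,0,255],[0,0,10,0,0,0,255],[0,0,11.5,0,0,0,255],[0,0,12.2,0,0,0,255],[0,0,12.3,0,0,0,255],[0,0,12.3,0,0,0,255]]'
python3 -m jog '[[0,0,0.1,0,0,0,255],[0,0,0.2,0,0,0,255],[0,0,0.3,0,0,0,255],[0,0,0.3,0,0,0,255]]'
python3 -m jog '[[0,0,0.1,0,0,0,255],[0,0,0.15,0,0,0,255],[0,0,0.15,0,0,0,255],[0,0,0.15,0,0,0,255]]'
```

```text
t: 17.07
tool_pos: [0.6188, 0.2718, 0.0603]
tool_rot: [3.139, 0.008, 0.007]
contact_force: [0.7, 0.0, -0.6]
opening: 0.0516
t: 17.4
tool_pos: [0.6193, 0.2719, 0.0582]
tool_rot: [3.14, 0.008, 0.009]
contact_force: [-0.7, -0.3, -0.4]
opening: 0.0517
t: 17.73
tool_pos: [0.6192, 0.2719, 0.0566]
tool_rot: [3.14, 0.008, 0.009]
contact_force: [0.8, -0.5, -0.3]
opening: 0.0516
```

```bash
python3 -m jog '[[0,0,0.1,0,0,0,255],[0,0,0.15,0,0,0,255],[0,0,0.15,0,0,0,255],[0,0,0.15,0,0,0,255]]'
```

```text
t: 18.07
tool_pos: [0.6197, 0.2721, 0.0561]
tool_rot: [3.14, 0.009, 0.01]
contact_force: [-1.3, -0.5, 5.9]
opening: 0.0514
```

```bash
python3 -m jog '[[0,0,0,0,0,0,80],[0,0,0,0,0,0,60],[0,0,0,0,0,0,55],[0,0,0,0,0,0,55],[0,0,0,0,0,0,55],[0,0,-1.5,0,0,0,55],[0,0,-4,0,0,0,55],[0,0,-7,0,0,0,55]]'
python3 -m jog '[[0,0,-3,0,0,0,30],[0,0,-6,0,0,0,0],[-2,1.5,-8,0,0,0,0],[-4.5,4,-8,0,0,0,0],[-6,6,-8,0,0,0,0],[-6.5,6.5,-8,0,0,0,0],[-6.5,6.5,-8,0,0,0,0]]'
python3 - <<'E'
from h import *
import cv2
c=calibration("wrist");cv2.imwrite("pics/w7.png",get_image("wrist")[:,:,::-1])
o=get_obs();print(o["tool_pos"],o["tool_rot"])
print(proj(c,[[.457,.157,.07]]))
E
```

```text
t: 18.73
tool_pos: [0.6177, 0.2717, 0.1252]
tool_rot: [3.139, 0.008, 0.003]
contact_force: [1.0, 0.5, 0.7]
opening: 0.0672
t: 19.32
tool_pos: [0.5523, 0.2057, 0.2065]
tool_rot: [3.139, 0.006, 0.005]
contact_force: [1.0, -0.1, 0.1]
opening: 0.0855
[0.55299895 0.20648524 0.20622847] [3.13929977 0.00715981 0.00567004]
[[379.78643986 343.73694798]]
```

View pics/w7.png

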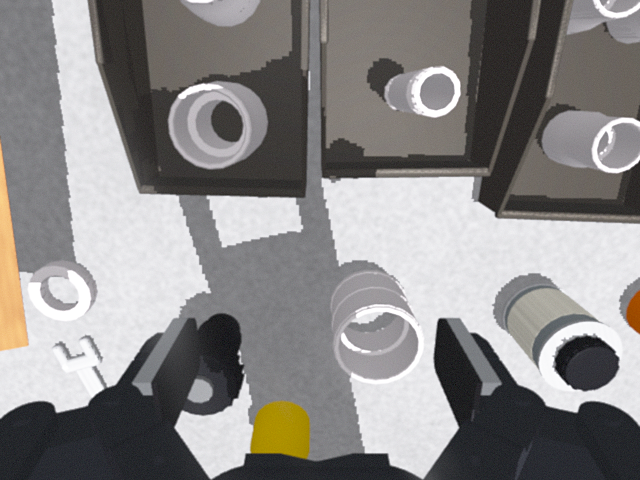

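The large reducer stands in its bin at (220,125). The coupling rim at (377,343) matches the prediction.

```bash
python3 -m jog '[[-3,1.5,0,0,0,0,0],[-6,3,0,0,0,0,0],[-8.5,4.3,0,0,0,0,0],[-9.5,4.9,0,0,0,0,0],[-9.5,4.9,2,0,0,0,0],[-9.5,4.9,5,0,0,0,0],[-9.5,4.9,8,0,0,0,0],[-9.5,4.9,9.5,0,0,0,0]]'
python3 -m jog '[[0,0,0,0,0,0,0],[0,0,0,0,0,0,0]]'
```

```text
t: 20.03
tool_pos: [0.4574, 0.1572, 0.1078]
tool_rot: [3.139, 0.008, -0.001]
contact_force: [-0.7, -0.3, -0.3]
opening: 0.0858
t: 20.2
tool_pos: [0.457, 0.1577, 0.1066]
tool_rot: [3.139, 0.009, -0.006]
contact_force: [0.6, 0.7, -0.8]
opening: 0.0853
```

```bash
python3 -m jog '[[0,0,1,0,0,0,0],[0,0,2.5,0,0,0,0],[0,0,4,0,0,0,0],[0,0,5.5,0,0,0,0],[0,0,6.1,0,0,0,0],[0,0,6.2,0,0,0,0],[0,0,6.2,0,0,0,0]]'
python3 -m jog '[[0,0,0,0,0,0,255],[0,0,0,0,0,0,255],[0,0,0,0,0,0,255],[0,0,0,0,0,0,255],[0,0,0,0,0,0,255],[0,0,0,0,0,0,255],[0,0,0,0,0,0,255],[0,0,0,0,0,0,255]]' 30
```

```text
t: 20.78
tool_pos: [0.4574, 0.1577, 0.0453]
tool_rot: [3.139, 0.009, -0.004]
contact_force: [-0.4, 0.3, 0.3]
opening: 0.0857
t: 21.45
tool_pos: [0.4591, 0.158, 0.0472]
tool_rot: [3.14, 0.009, 0.002]
contact_force: [0.5, -0.2, 6.2]
opening: 0.0676
```

```bash
python3 -m jog '[[0,0,-1,0,0,0,255],[0,0,-2.5,0,0,0,255],[0,0,-5,0,0,0,255],[0,0,-8,0,0,0,255],[0,0,-11,0,0,0,255],[0,0,-13,0,0,0,255],[0.5,1,-13.5,0,0,0,255],[1.5,3.5,-13.5,0,0,0,255]]'
python3 -m jog '[[1,3,0,0,0,0,255],[2.3,6,0,0,0,0,255],[3.6,9,0,0,0,0,255],[5,12.5,0,0,0,0,255],[6.4,16,0,0,0,0,255],[7.8,19.5,0,0,0,0,255],[9.2,23,0,0,0,0,255],[10.4,26,0,0,0,0,255]]'
python3 -m jog '[[1.3,3,0,0,0,0,255],[2.6,6,0,0,0,0,255],[3.8,9,0,0,0,0,255],[4.8,11.5,0,0,0,0,255],[5.3,13,0,0,0,0,255],[5.4,13.5,0,0,0,0,255],[5.4,13.5,0,0,0,0,255]]'
python3 - <<'E'
from h import *
import cv2
c=calibration("wrist");cv2.imwrite("pics/w8.png",get_image("wrist")[:,:,::-1])
o=get_obs();print(o["tool_pos"],o["tool_rot"])
E
```

```text
t: 22.12
tool_pos: [0.4751, 0.1244, 0.185]
tool_rot: [3.141, 0.015, 0.009]
contact_force: [0.6, -0.0, -0.2]
opening: 0.0676
t: 22.78
tool_pos: [0.5812, -0.1377, 0.1843]
tool_rot: [3.141, 0.013, 0.006]
contact_force: [1.0, -0.7, -0.6]
opening: 0.0681
t: 23.37
tool_pos: [0.6355, -0.2737, 0.183]
tool_rot: [-3.141, -0.01, -0.003]
contact_force: [-0.5, 1.0, -0.6]
opening: 0.0677
[ 0.63546762 -0.272423    0.18326484] [-3.14075304e+00 -1.15606723e-02 -3.09357029e-03]
```

View pics/w8.png

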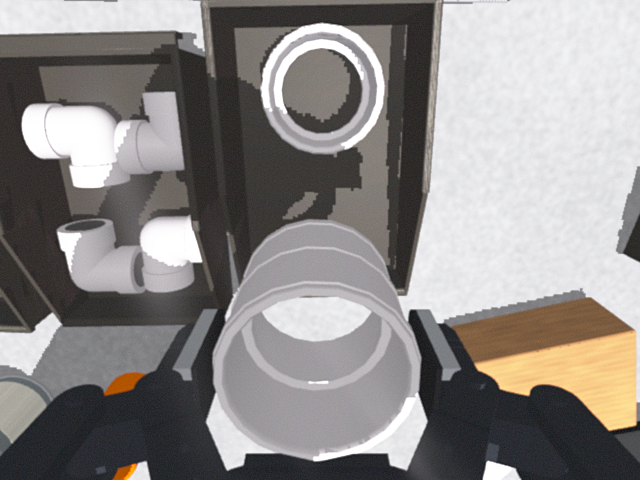

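The coupling is held above its bin, with the stock coupling's rim centred at (322,88) and the bin's inner walls at roughly cols 215–430.

Run:
```python
from h import *
c=calibration("wrist")
print(back(c,(322,88),.073),back(c,(205,5),.076),back(c,(440,5),.076),back(c,(407,293),.04))
```

```text
[ 0.72226186 -0.27477177] [ 0.76225329 -0.21373492] [ 0.76310562 -0.33527499] [ 0.57955204 -0.33998369]
```

```bash
python3 -m jog '[[-0.2,0.35,1,0,0,0,255],[-0.2,0.35,3,0,0,0,255],[-0.2,0.35,5.5,0,0,0,255],[-0.2,0.35,8,0,0,0,255],[-0.2,0.35,10.5,0,0,0,255],[-0.2,0.35,12.3,0,0,0,255],[-0.2,0.35,12.8,0,0,0,255],[-0.2,0.35,12.8,0,0,0,255]]'
python3 -m jog '[[0,0,0.1,0,0,0,255],[0,0,0.2,0,0,0,255],[0,0,0.3,0,0,0,255],[0,0,0.3,0,0,0,255]]'
python3 -m jog '[[0,0,0.1,0,0,0,255],[0,0,0.15,0,0,0,255],[0,0,0.15,0,0,0,255],[0,0,0.15,0,0,0,255]]'
```

```text
t: 24.08
tool_pos: [0.6321, -0.274, 0.053]
tool_rot: [-3.139, -0.013, 0.003]
contact_force: [0.4, -0.5, -0.1]
opening: 0.0673
t: 24.42
tool_pos: [0.6324, -0.2741, 0.0507]
tool_rot: [-3.139, -0.014, 0.001]
contact_force: [-0.4, 0.0, -1.5]
opening: 0.0678
t: 24.75
tool_pos: [0.6328, -0.2742, 0.0504]
tool_rot: [-3.139, -0.014, 0.0]
contact_force: [-2.6, 1.5, 4.7]
opening: 0.0679
```

Contact at 4.7 N, so I release, lift clear and check.

```bash
python3 -m jog '[[0,0,0,0,0,0,50],[0,0,0,0,0,0,35],[0,0,0,0,0,0,32],[0,0,0,0,0,0,32],[0,0,0,0,0,0,32],[0,0,-1,0,0,0,32],[0,0,-3,0,0,0,32],[0,0,-6,0,0,0,32]]'
python3 -m jog '[[0,0,-3,0,0,0,32],[0,0,-7,0,0,0,32],[-2,0,-11,0,0,0,0],[-5,0,-14,0,0,0,0],[-8,0,-15,0,0,0,0],[-8,0,-15,0,0,0,0],[-8,0,-15,0,0,0,0]]'
python3 - <<'E'
from h import *
import cv2
a=get_image("wrist")[:,:,::-1];b=get_image("top")[:,:,::-1]
cv2.imwrite("pics/w9.png",a);cv2.imwrite("pics/t2.png",cv2.resize(b[105:355,145:485],None,fx=2.3,fy=2.3,interpolation=cv2.INTER_CUBIC))
cv2.imwrite("pics/s2.png",get_image("scene")[:,:,::-1])
E
```

```text
t: 25.42
tool_pos: [0.6308, -0.2732, 0.1078]
tool_rot: [-3.136, -0.014, 0.009]
contact_force: [0.1, 0.8, 0.3]
opening: 0.0746
t: 26.0
tool_pos: [0.5514, -0.2752, 0.261]
tool_rot: [-3.139, -0.012, 0.003]
contact_force: [0.2, 0.4, -0.9]
opening: 0.0853
```

View pics/t2.png

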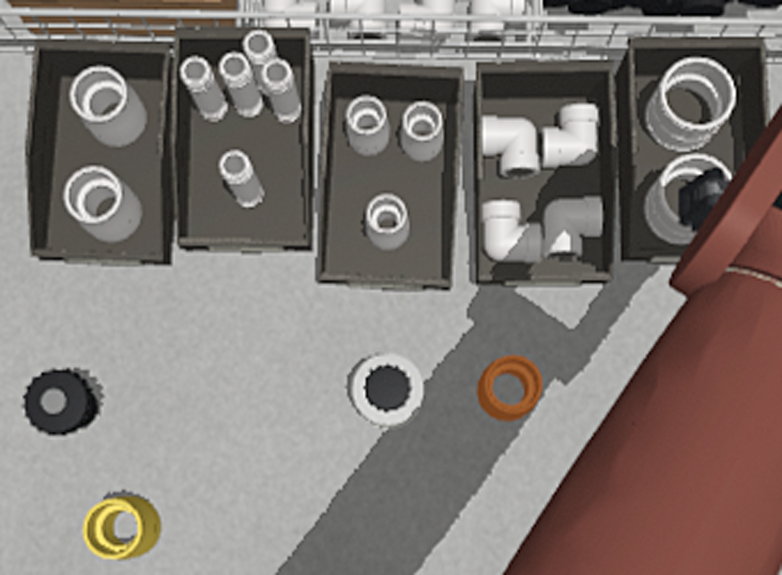

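View pics/s2.png

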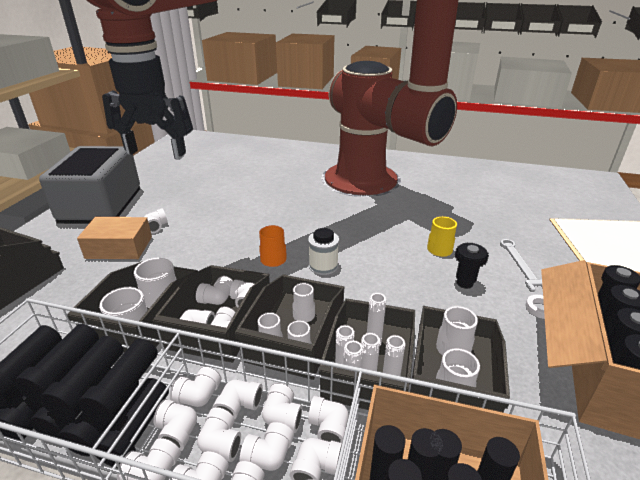

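All four fittings stand upright in the right bins: coupling (155,285), small reducer (303,300), nipple (377,315), large reducer (459,335) in the scene view. The can and sprinkler have not moved, and the gripper is clear.

```bash
python3 -c "
from station import *
print(finish_job())"
```

```text
the job is handed in; nothing more can be done
None
```

I took the stack apart from the top down: nipple, small reducer, large reducer, coupling. Each fitting was lowered until it touched the floor of its own bin (2–6 N), then released in the empty front. The arm finished at about 26 s of the 102 s allowed.

The final top and scene pictures show all four fittings standing upright beside their own kind. The cement can and sprinkler are still in their original places. In the top view the arm partly hid the coupling, but the scene view shows it standing. No check failed or disagreed.

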